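# Clamp a nut blank and tap its thread to the bottom

## Task

Swing the orange cam lever clockwise (seen from above) right home so that the nut blank is clamped, and only then tap its thread by the blue crank knob: half a turn clockwise, a quarter turn back, half a turn forward, a quarter back and so on, with a short pause at the end of each stroke, until you feel the tap come up firm, but gently, against the bottom of its blind hole. The tap is brittle, so never force it either way; leave it at the bottom, the lever closed, and everything else standing where it is.

Things in the scene. Friction and masses are not known exactly. Their poses are not given: they have to be found in the camera images.
- fixture: tapping fixture screwed down on the worktop: grey base plate 120 x 230 x 15 mm carrying a small vice with a steel hexagonal nut blank, a tap with a crank wrench and an orange-knobbed cam lever. Origin: centre of the plate's underside; z up. In its frame the tap's axis is at y = +45 mm and the lever's pivot at y = -60 mm.
- tap_axis (a point): point on the upright axis of the tap, 122 mm above the worktop (fixed to the fixture)
- crank_knob (a point): middle of the blue knob of the tap's crank wrench, 50 mm out from the tap's axis, about 120 mm above the worktop, where to grip or push it. The knob is an upright cylinder, 24 mm in diameter, from 90 to 141 mm above the worktop; it spins freely on its pin, so a gripper can hold it and go round without turning. The steel crossbar below it (top 84 mm, hub top 91 mm above the worktop) turns with it. The crank sinks 2.5 mm per clockwise turn of the tap.
- clamp_pivot (a point): point on the upright axis of the cam lever, 76 mm above the worktop (fixed to the fixture)
- clamp_knob (a point): middle of the orange upright knob of the cam lever, 60 mm out from the pivot, 76 mm above the worktop; the knob is 19 mm in diameter, from 52 to 96 mm above the worktop, fixed on the lever
- clamp (a joint): angle of the cam lever, rad: 0 open (lever along the fixture's -y), growing clockwise seen from above to 1.5 at its stop, jaw tight (lever along the fixture's -x). It takes about 2 N at the knob to move and stays where it is left.
- tap (a joint): turn of the tap itself, rad, growing clockwise seen from above as it cuts; within 0.35 of 0 at the start. Cutting takes about 2.5 N at the knob (either way), and the tap stays where it is left. The hole's bottom is a firm stop somewhere between 5.2 and 6.0 rad beyond where the tap stands at the start; where exactly is not known.
- flex (a joint): twist of the sprung wrench against the tap, rad, positive when the crank is pushed clockwise ahead of the tap: 3 N m per rad, that is 1.2 N per mm at the knob. About 0.04 while cutting steadily; a push of 5 to 8 N held for a moment at the bottom (0.085 to 0.13) is enough to know it firm. At 0.2 either way (12 N at the knob) the tap snaps.
- ipa_bottle: loose blue and white dispenser bottle, 65 mm in diameter, 97 mm high, a bystander; origin at the centre of its underside
- tape_roll: loose roll of brown tape, 92 x 90 x 48 mm, lying flat, a bystander; origin at the centre of its underside
- bin_1: loose blue parts bin with small parts, 142 x 104 x 62 mm, a bystander; origin at the centre of its underside

How it is judged:
By the outcome, as a careful person would: the job done as asked, in the order asked, and still so for the second after the job is handed in, with the robot touching nothing.
It also fails if it takes over 72 s, if anything falls off the work surface, if the arm or the gripper's body presses on something with over 40 N, if the wrist force passes 120 N, or if a joint passes its speed limit or range.

## Robot

A 7-joint arm with a two-finger parallel gripper is mounted at the origin on a cart in front of the work surface, level with it; the furniture and walls round the work are solid. World frame = base frame: x ahead of the robot, y to its left, z up, the work surface at z = 0. Lengths are in mm, angles in rad, forces in N, time in s.
With the tool pointing down it reaches from about 425 to 950 mm from the base axis. Payload 16.7 kg.
Tool frame: the origin (TCP) lies midway between the tips of the shut fingers; the grasp point (between the pads) lies 19 mm behind it; x points along the fingers, y is the direction in which the jaws open and shut, and the axes are right-handed (so a half turn about x gives the same grasp; the last joint's range is limited). The gripper opens to 94 mm and grips with 3 to 60 N. Pads are 16 mm wide; open, the fingers measure 119 mm over their backs; the gripper's body (75 mm by 177 mm) begins 78 mm behind the grasp point.
Start: joints at [1.111, 0.426, 0.074, 1.606, -0.034, 1.111, -0.067], TCP at [206.397, -642.631, 205.467] pointing down, gripper open.
Joint ranges: [-2.85, 2.85], [-0.5, 2.14], [-1.23, 1.37], [0.21, 2.46], [-1.02, 4.16], [0.16, 2.05], [-2.73, 2.73]. Speed limits (rad/s): [1.89, 1.89, 2.39, 2.39, 3.01, 3.01, 3.01].

## Interface

Orientations are given as a rotation vector (axis times angle).
In Python, from rig import manip gives the robot as it stands.
- The arm moves only by the shell command python3 -m handwheel 'ROWS'. ROWS is JSON, one flat list of numbers, 7 for each row, row after row: the shift along the tool's x, y, z in m, then the turn, a rotation vector about the tool's x, y, z in degrees, then the opening, from 0 (shut) to 1 (fully open). A call has 1 to 20 rows; each row is the pose to reach, as a shift and turn from the pose commanded when the call began, along the tool's axes at that moment; what a row does not reach only later rows make up. A row lasts 1/12 s, in which the tool goes at most 41.7 mm and 7.16 degrees, less where a joint would pass 70% of its speed; a pose out of reach is approached as far as the arm can. A call with a gripper value outside its range is refused whole. The fingers move at their own pace and stop on an object; the grip force is fixed at half the most. Time passes only in rows, so rows that repeat a pose let the fingers close. It gives the time, the measured TCP pose, the force and the opening at its end, in the units of the state.
- manip.state(): the state, without advancing time (a new reading comes with each control period).
- manip.read_camera(name): name is "scene" or "top" or "wrist"; returns the picture (480x640x3 uint8, red, green, blue); there is no depth.
- manip.camera_info(name): a dict with "camera_matrix" (3x3 intrinsics, pixels), "T" (4x4, takes a point from camera to world coordinates). Camera axes: x right, y down, z forward; pixel columns grow to the right and rows downward; lengths in mm; the calibration is good to about 2 mm. A picture is of the moment at which its call begins: read the wrist's pose just before it. camera_info takes no time and is no camera call; for the wrist camera it gives the pose at the moment of the call.
- manip.sign_off(): hands the job in, once; it reports no verdict.
Trained networks look in the newest picture that a camera, given by its name, has taken for a name from the list of things; names that differ only in an ending like _2 or _b are one class to them, and where a whole thing is asked for, a point or a joint stands for the part that bears it (a point fixed in the world has none). Each returns a list of dicts, best first, with "conf" (0 to 1); they miss things now and then, are a little off and sometimes report something else, mostly with a low value. They report only what shows in the picture. A call takes as long as a camera call.
- manip.find_in(camera, thing): "extent" ([left, top, right, bottom] in pixels, round what is visible of it).
- manip.silhouettes(camera, thing): "pixels" (480x640 bool, what is visible of it) and "extent" ([left, top, right, bottom] in pixels, round what is visible of it).
- manip.mark_of(camera, thing): "pixel" ([column, row] in pixels: a listed point, or the origin of a listed thing).
The state is a dict: "time_s": time; "joint_pos": joint angles; "joint_vel": joint speeds; "joint_torque": joint torques, N m; "tcp_pos": TCP position; "orientation": TCP orientation; "wrist_force": force on the tool from outside, world axes, zero at the start; "moment": the same for the moment, N m; "grip_width": finger opening in mm.
Only numpy, scipy, OpenCV 4.12 (cv2) and the standard library are available. Lean on these libraries where they do the work, as an engineer would, in place of code of your own. Each camera call takes 0.05 s, during which the arm holds its last target.

## Working session

There is one attempt and no reset: what is moved stays moved. The work goes in short steps, Python scripts to look and compute and a shell command to move; the robot and the scene stay as the last step left them, time stands still between calls to the robot, and variables do not carry over. Pictures are saved under pics/ and viewed, and the job is handed in when it is done.

```bash
mkdir -p pics; ls; cat > h.py <<'E'
import numpy as np,cv2
from rig import manip
def snap(c,n):
    im=manip.read_camera(c); cv2.imwrite(f'pics/{n}.png',im[:,:,::-1]); return im
def ray(c,px,z):
    i=manip.camera_info(c);K=np.array(i['camera_matrix']);T=np.array(i['T'])
    d=T[:3,:3]@np.linalg.solve(K,[px[0],px[1],1]);o=T[:3,3]
    return o+d*(z-o[2])/d[2]
E
python3 - <<'E'
from h import *
s=manip.state();print(s)
for c in ['scene','top']:
    snap(c,c+'0')
    print(c,np.array(manip.camera_info(c)['T']).round(2).tolist())
    for t,z in [('tap_axis',122),('crank_knob',120),('clamp_pivot',76),('clamp_knob',76),('fixture',0),('ipa_bottle',0),('tape_roll',0),('bin_1',0)]:
        for m in manip.mark_of(c,t)[:2]: print(c,t,np.round(m['pixel'],1),round(m['conf'],2),ray(c,m['pixel'],z).round(1))
E
```

```text
pics
{'time_s': 0.0, 'joint_pos': array([ 1.11048016,  0.42673736,  0.07387361,  1.60658999, -0.03410941,
        1.11081174, -0.06711231]), 'joint_vel': array([-0.00025554,  0.00126265,  0.00046789,  0.00030047,  0.00094275,
        0.00058122, -0.00153714]), 'joint_torque': array([ 9.41470971e-04, -9.35820436e+01,  3.66651535e+00, -4.54187572e+01,
       -4.86971741e-02,  1.99530908e-02,  1.12736434e-04]), 'tcp_pos': array([ 206.2656688 , -642.25532977,  204.78023355]), 'orientation': array([ 2.05404209,  0.32308761, -2.05465268]), 'wrist_force': array([0.42816285, 0.26701217, 0.7155055 ]), 'moment': array([-0.0002493 ,  0.03069691,  0.06624238]), 'grip_width': 93.60449279402903}
scene [[0.61, -0.39, 0.69, -180.5], [-0.79, -0.32, 0.52, -712.09], [0.01, -0.86, -0.5, 572.41], [0.0, 0.0, 0.0, 1.0]]
scene tap_axis [310.3 212.9] 0.83 [ 510.1 -142.2  122. ]
scene crank_knob [289.8 212.2] 0.92 [ 487.5 -102.8  120. ]
scene crank_knob [378.5 251.8] 0.39 [ 468.5 -342.8  120. ]
scene clamp_pivot [354.8 241. ] 0.63 [ 537.4 -243.3   76. ]
scene clamp_pivot [325.2 266.4] 0.29 [ 419.1 -254.5   76
[... 245 characters left out ...]
l [277.4 226.4] 0.81 [582.5  29.    0. ]
scene bin_1 [364.9 349.7] 0.58 [ 344.  -402.5    0. ]
top [[0.01, -1.0, 0.09, 385.18], [-1.0, -0.01, -0.0, -213.2], [0.0, -0.09, -1.0, 1057.56], [0.0, 0.0, 0.0, 1.0]]
top tap_axis [286.3 220.5] 0.78 [ 497.5 -146.8  122. ]
top crank_knob [264.2 223.9] 0.95 [ 490.5 -103.9  120. ]
top clamp_pivot [341.1 207.9] 0.8 [ 530.5 -254.7   76. ]
top clamp_knob [368.5 206.6] 0.77 [ 533.9 -310.6   76. ]
top fixture [313.7 225.5] 0.63 [ 502.  -198.3    0. ]
top ipa_bottle [445.9 231.8] 0.57 [ 492.2 -487.8    0. ]
top tape_roll [212.3 185.1] 0.84 [588.4  26.6   0. ]
top bin_1 [406.8 302. ] 0.9 [ 338.5 -402.     0. ]
top bin_1 [311.7 220.4] 0.41 [ 513.2 -193.7    0. ]
```

View pics/scene0.png

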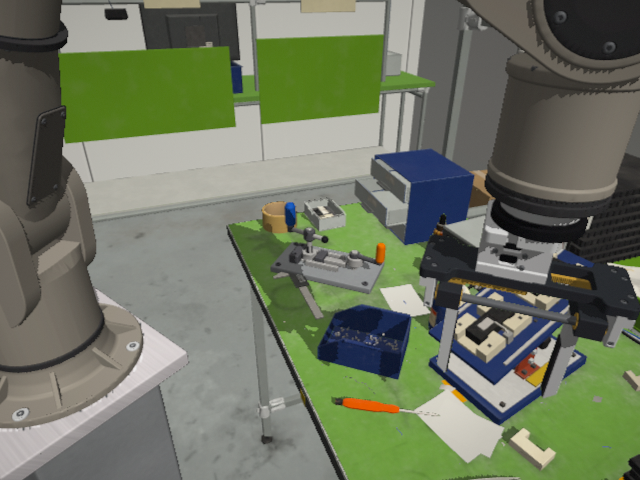

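View pics/top0.png

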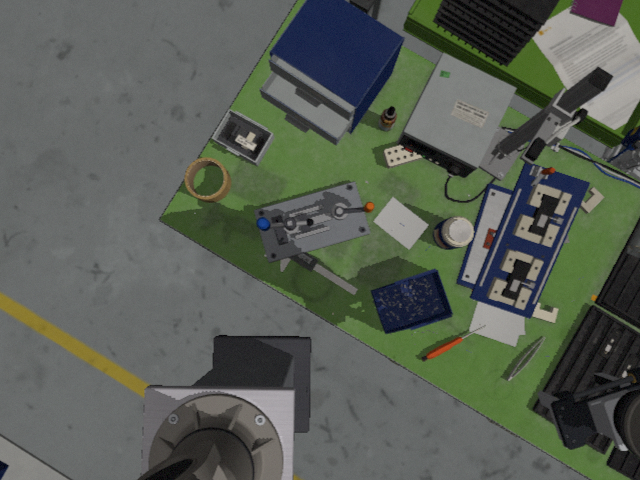

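```bash
python3 - <<'E'
from h import *
from scipy.spatial.transform import Rotation as R
print(R.from_rotvec(manip.state()['orientation']).as_matrix().round(3))
im=cv2.imread('pics/top0.png');cv2.imwrite('pics/topz.png',cv2.resize(im[150:290,180:400],None,fx=3.6,fy=3.6,interpolation=2))
im=cv2.imread('pics/scene0.png');cv2.imwrite('pics/scz.png',cv2.resize(im[190:300,250:400],None,fx=5,fy=5,interpolation=2))
from scipy.optimize import least_squares
snap('scene','a');snap('top','b')
D=[]
for c in ['scene','top']:
    for t,z in [('tap_axis',122),('crank_knob',120),('clamp_pivot',76),('clamp_knob',76),('fixture',0)]:
        m=manip.mark_of(c,t)
        if m: D.append((t,ray(c,m[0]['pixel'],z)[:2]));print(c,t,D[-1][1].round(1))
def model(p):
    x,y,a,k=p;u=np.array([-np.sin(a),np.cos(a)])
    c=np.array([x,y]);ta=c+45*u
    return dict(fixture=c,tap_axis=ta,crank_knob=ta+50*np.array([-np.sin(k),np.cos(k)]),clamp_pivot=c-60*u,clamp_knob=c-120*u)
W=dict(fixture=.3,tap_axis=.7,crank_knob=1,clamp_pivot=.7,clamp_knob=1)
f=lambda p:np.concatenate([W[t]*(model(p)[t]-q) for t,q in D])
r=least_squares(f,[510,-190,0.2,0.2],loss='soft_l1',f_scale=3);print(r.x,r.cost)
for k,v in model(r.x).items():print(k,v.round(1))
for t,q in D: print(t,(q-model(r.x)[t]).round(1))
for c in ['scene','top']:
  for t,z in (('crank_knob',120),('clamp_knob',76)):
    e=manip.find_in(c,t)
    if e: e=e[0];print(c,t,np.round(e['extent'],1),e['conf'])
E
```

```text
[[ 0.     0.306 -0.952]
 [-0.    -0.952 -0.306]
 [-1.     0.    -0.   ]]
scene tap_axis [ 498.9 -143.6]
scene crank_knob [485.2 -99.9]
scene clamp_pivot [ 531.4 -246.7]
scene clamp_knob [ 533.2 -313.9]
scene fixture [ 508.  -190.7]
top tap_axis [ 490.9 -146.7]
top crank_knob [ 487.9 -102.6]
top clamp_pivot [ 521.4 -255.2]
top clamp_knob [ 533.1 -307.5]
top fixture [ 506.8 -197.1]
[ 5.07745333e+02 -1.92621145e+02  2.18808450e-01  2.35975683e-01] 51.456269176432706
fixture [ 507.7 -192.6]
tap_axis [ 498.  -148.7]
crank_knob [ 486.3 -100.1]
clamp_pivot [ 520.8 -251.2]
clamp_knob [ 533.8 -309.8]
tap_axis [1.  5.1]
crank_knob [-1.1  0.2]
clamp_pivot [10.6  4.5]
clamp_knob [-0.6 -4.1]
fixture [0.3 1.9]
tap_axis [-7.1  2. ]
crank_knob [ 1.7 -2.5]
clamp_pivot [ 0.7 -4. ]
clamp_knob [-0.7  2.3]
fixture [-0.9 -4.5]
scene crank_knob [283.6 203.1 326.7 240.5] 0.74
scene clamp_knob [345.  240.3 380.4 268.2] 0.76
top crank_knob [184.2 160.9 234.2 201.7] 0.68
top clamp_knob [328.4 204.9 375.  223.5] 0.62
```

View pics/topz.png

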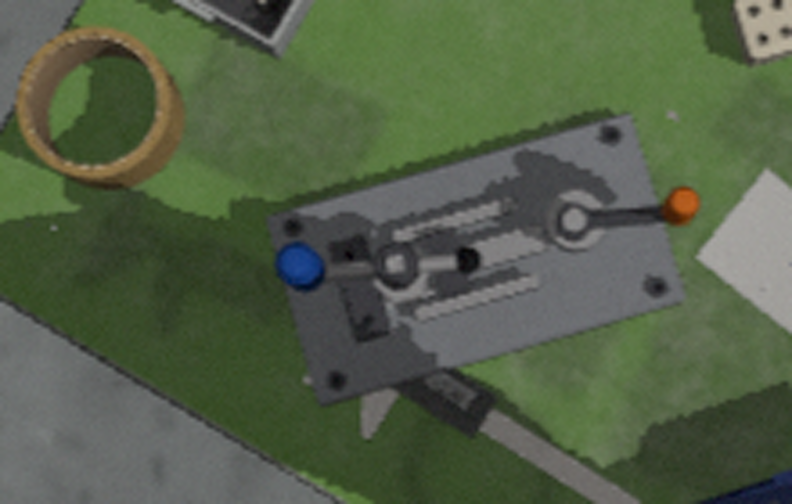

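View pics/scz.png

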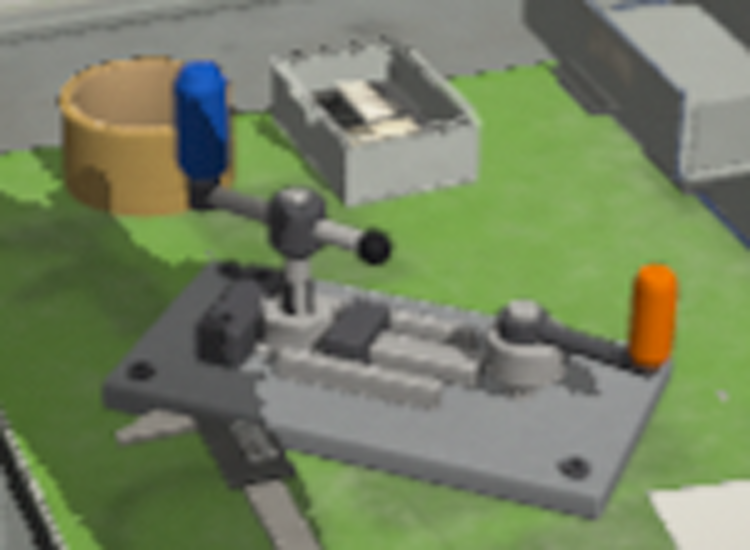

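```bash
python3 -m handwheel '[-0.005,-0.007,-0.013,-2,0,0,0.5, -0.010,-0.022,-0.042,-7,0,0,0.5, -0.015,-0.040,-0.076,-13,0,0,0.5, -0.015,-0.058,-0.110,-19,0,0,0.5, -0.015,-0.076,-0.145,-25,0,0,0.5, -0.015,-0.094,-0.179,-31,0,0,0.5, -0.015,-0.112,-0.213,-37,0,0,0.5, -0.015,-0.130,-0.248,-43,0,0,0.5, -0.015,-0.148,-0.282,-49,0,0,0.5, -0.015,-0.166,-0.316,-55,0,0,0.5, -0.015,-0.184,-0.350,-61,0,0,0.5, -0.015,-0.200,-0.380,-66,0,0,0.5, -0.015,-0.211,-0.401,-70,0,0,0.5, -0.015,-0.217,-0.413,-72,0,0,0.5, -0.015,-0.217,-0.413,-72,0,0,0.5]'
python3 - <<'E'
from h import *
from scipy.spatial.transform import Rotation as R
s=manip.state();print(s['time_s'],s['tcp_pos'],s['joint_pos'].round(2),s['wrist_force'],R.from_rotvec(s['orientation']).as_matrix().round(3).tolist())
T=np.array(manip.camera_info('wrist')['T']);print(T.round(2))
snap('wrist','w1')
for t,z in [('tap_axis',122),('crank_knob',120),('clamp_pivot',76),('clamp_knob',76),('fixture',0)]:
    for m in manip.mark_of('wrist',t)[:2]: print(t,np.round(m['pixel'],1),round(m['conf'],2),ray('wrist',m['pixel'],z).round(1))
E
```

```text
time_s: 2.95
tcp_pos: [535.1, -307.3, 220.5]
orientation: [1.208, 1.21, -1.207]
wrist_force: [-0.3, 0.1, -1.2]
grip_width: 47.0
2.95 [ 535.08742433 -307.31998954  220.50548385] [ 0.68  0.34 -0.33  1.71  0.12  1.12  0.31] [-0.26206309  0.12759415 -1.18574256] [[0.0, 1.0, 0.002], [0.001, 0.002, -1.0], [-1.0, 0.0, -0.001]]
[[ 1.0000e+00 -0.0000e+00  0.0000e+00  5.3515e+02]
 [ 0.0000e+00 -9.6000e-01 -2.6000e-01 -2.3065e+02]
 [ 0.0000e+00  2.6000e-01 -9.6000e-01  4.0041e+02]
 [ 0.0000e+00  0.0000e+00  0.0000e+00  1.0000e+00]]
tap_axis [268.2  33.1] 0.93 [ 495.7 -152.8  122. ]
clamp_pivot [309.5 163.4] 0.68 [ 522.8 -250.1   76. ]
clamp_knob [317.  226.1] 0.79 [ 529.3 -311.1   76. ]
fixture [296.4 111.1] 0.63 [ 506.9 -195.8    0. ]
```

View pics/w1.png

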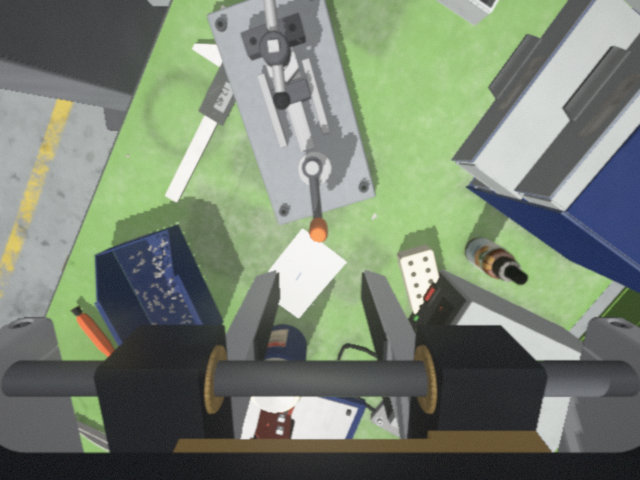

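```bash
python3 - <<'E'
from h import *
def blob(im,c,zt,box=None):
    hsv=cv2.cvtColor(im,cv2.COLOR_BGR2HSV)
    return hsv
for c,n,bx in [('wrist','w1',(290,200,340,260)),('top','top0',(355,190,385,225)),('scene','scene0',(365,230,395,275))]:
    im=cv2.imread(f'pics/{n}.png');h=cv2.cvtColor(im,cv2.COLOR_BGR2HSV)
    m=(h[...,0]<16)&(h[...,1]>170)&(h[...,2]>110)
    x0,y0,x1,y1=bx;q=np.zeros_like(m);q[y0:y1,x0:x1]=m[y0:y1,x0:x1]
    ys,xs=np.nonzero(q);print(c,len(xs),xs.min(),xs.max(),ys.min(),ys.max())
    p=((xs.min()+xs.max())/2,(ys.min()+ys.max())/2);print(p,ray(c,p,76).round(1))
for c,n,bx in [('top','top0',(250,210,280,240)),('scene','scene0',(275,195,302,235))]:
    im=cv2.imread(f'pics/{n}.png');h=cv2.cvtColor(im,cv2.COLOR_BGR2HSV)
    m=(h[...,0]>95)&(h[...,0]<125)&(h[...,1]>150)&(h[...,2]>60)
    x0,y0,x1,y1=bx;q=np.zeros_like(m);q[y0:y1,x0:x1]=m[y0:y1,x0:x1]
    ys,xs=np.nonzero(q);print(c,len(xs),xs.min(),xs.max(),ys.min(),ys.max())
    p=((xs.min()+xs.max())/2,(ys.min()+ys.max())/2);print(p,ray(c,p,115.5).round(1))
E
```

```text
Traceback (most recent call last):
ValueError: zero-size array to reduction operation minimum which has no identity
```

```bash
python3 - <<'E'
from h import *
for c,n,bx,z,lo,hi in [('wrist','w1',(295,200,340,260),74,0,20),('top','top0',(355,190,385,225),74,0,20),('scene','scene0',(365,230,395,275),74,0,20),('top','top0',(250,210,280,240),115.5,100,130),('scene','scene0',(275,195,302,235),115.5,100,130)]:
    h=cv2.cvtColor(cv2.imread(f'pics/{n}.png'),cv2.COLOR_BGR2HSV)
    m=(h[...,0]>=lo)&(h[...,0]<hi)&(h[...,1]>130)&(h[...,2]>60)
    x0,y0,x1,y1=bx;q=np.zeros_like(m);q[y0:y1,x0:x1]=m[y0:y1,x0:x1]
    ys,xs=np.nonzero(q)
    if len(xs)==0: print(n,h[y0:y1:4,x0:x1:4].reshape(-1,3).tolist());continue
    p=((xs.min()+xs.max())/2,(ys.min()+ys.max())/2);print(c,len(xs),xs.min(),xs.max(),ys.min(),ys.max(),p,ray(c,p,z).round(1))
E
```

```text
wrist 249 310 325 220 241 (np.float64(317.5), np.float64(230.5)) [ 529.9 -316.    74. ]
top 81 364 374 202 212 (np.float64(369.0), np.float64(207.0)) [ 533.4 -311.8   74. ]
scene 161 376 384 243 263 (np.float64(380.0), np.float64(253.0)) [ 532.4 -310.2   74. ]
top 122 257 269 217 228 (np.float64(263.0), np.float64(222.5)) [ 493.7 -100.9  115.5]
scene 203 285 294 202 225 (np.float64(289.5), np.float64(213.5)) [ 489.  -100.5  115.5]
```

```bash
python3 -m handwheel '[0.010,-0.002,0.002,0,0,0,0.5, 0.035,-0.004,0.004,0,0,0,0.5, 0.065,-0.004,0.004,0,0,0,0.5, 0.095,-0.004,0.004,0,0,0,0.5, 0.125,-0.004,0.004,0,0,0,0.5, 0.148,-0.004,0.004,0,0,0,0.5, 0.158,-0.004,0.004,0,0,0,0.5, 0.158,-0.004,0.004,0,0,0,0.5]'
python3 - <<'E'
from h import *
snap('wrist','w2')
print(manip.state()['tcp_pos'])
E
```

```text
time_s: 3.92
tcp_pos: [527.4, -313.5, 59.9]
orientation: [1.212, 1.211, -1.214]
wrist_force: [0.3, 0.2, 0.4]
grip_width: 46.9
[ 528.55361612 -313.80132806   61.80986833]
```

View pics/w2.png

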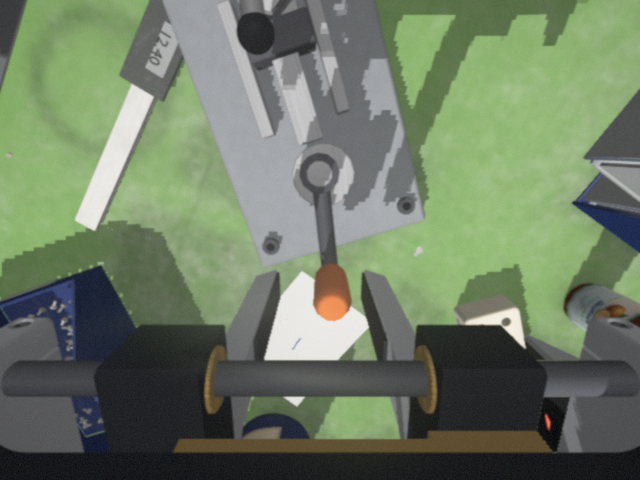

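```bash
python3 - <<'E'
from h import *
s=manip.state();p=s['tcp_pos'];print(p)
i=manip.camera_info('wrist');K=np.array(i['camera_matrix']);T=np.array(i['T'])
for q in [p,p+[0,0,19],np.array([531,-311.5,52]),np.array([531,-311.5,96])]:
    c=np.linalg.inv(T)@np.append(q,1);u=K@c[:3];print((u/u[2])[:2].round(1))
for px,z in [((330,268),52),((333,302),96),((333,292),96)]: print(ray('wrist',px,z).round(1))
h=cv2.cvtColor(cv2.imread('pics/w2.png'),cv2.COLOR_BGR2HSV)
m=((h[...,0]<20)&(h[...,1]>150)&(h[...,2]>60));m[:, :300]=0;m[:,365:]=0;m[330:]=0;m[:250]=0
ys,xs=np.nonzero(m);print(xs.min(),xs.max(),ys.min(),ys.max())
E
```

```text
[ 528.55361612 -313.80132806   61.80986833]
[319.6 283.8]
[319.5 298.1]
[323.7 273.9]
[324.5 307.5]
[ 534.8 -307.7   52. ]
[ 535.  -308.6   96. ]
[ 535.  -303.4   96. ]
317 347 295 319
```

```bash
python3 -m handwheel '[0,0.003,-0.002,0,0,0,0.5, 0,0.005,-0.004,0,0,0,0.5, 0,0.005,-0.004,0,0,0,0.35, 0,0.005,-0.004,0,0,0,0.1, 0,0.005,-0.004,0,0,0,0.1, 0,0.005,-0.004,0,0,0,0.1, 0,0.005,-0.004,0,0,0,0.1, 0,0.005,-0.004,0,0,0,0.1]'
python3 - <<'E'
from h import *
snap('wrist','w3')
s=manip.state();print(s['tcp_pos'],s['wrist_force'],s['moment'],s['grip_width'])
E
```

```text
time_s: 4.63
tcp_pos: [534.2, -309.9, 62.7]
orientation: [1.212, 1.207, -1.212]
wrist_force: [-0.6, -0.4, 3.5]
grip_width: 18.1
[ 534.21188125 -309.92650214   62.71126644] [-1.9210806   0.01822172  4.37057207] [-0.08904382  0.39346694  0.02922892] 18.33596810123512
```

View pics/w3.png

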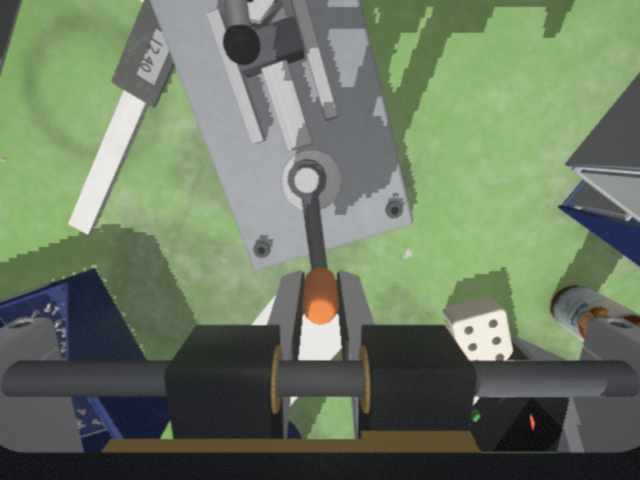

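```bash
python3 - <<'E'
from h import *
for px in [(306,179)]:
    for z in (60,70,76): print(ray('wrist',px,z).round(1))
print(manip.mark_of('wrist','clamp_pivot')[:1],[ray('wrist',m['pixel'],76) for m in manip.mark_of('wrist','clamp_pivot')[:1]])
print('screws',ray('wrist',(262,249),15),ray('wrist',(395,209),15),'edge',ray('wrist',(413,221),15),ray('wrist',(257,269),15))
E
```

```text
[ 527.2 -250.    60. ]
[ 527.6 -249.1   70. ]
[ 527.9 -248.5   76. ]
[{'pixel': [303.4, 180.3], 'conf': 0.83}] [array([ 526.60113474, -249.12396225,   76.        ])]
screws [ 493.18048475 -303.27056691   15.        ] [ 586.42081733 -274.94950568   15.        ] edge [ 599.41972819 -283.4910001    15.        ] [ 488.77202195 -318.40783134   15.        ]
```

```bash
python3 -m handwheel '[0,-0.0035,0.0003,3,0,0,0.1, 0,-0.007,0.0004,7,0,0,0.1, 0,-0.014,0,14,0,0,0.1, 0,-0.0214,-0.0013,20.5,0,0,0.1, 0,-0.0282,-0.0034,27.5,0,0,0.1, 0,-0.0348,-0.0064,34.5,0,0,0.1, 0,-0.041,-0.0101,41,0,0,0.1, 0,-0.0467,-0.0145,48,0,0,0.1, 0,-0.0518,-0.0196,55,0,0,0.1, 0,-0.0563,-0.0252,62,0,0,0.1, 0,-0.058,-0.028,65,0,0,0.1, 0,-0.058,-0.028,65,0,0,0.1, 0,-0.058,-0.028,65,0,0,0.1]'
python3 - <<'E'
from h import *
snap('wrist','w4')
s=manip.state();print(s['tcp_pos'],s['wrist_force'],s['moment'],s['grip_width'],s['joint_pos'].round(2))
m=manip.mark_of('wrist','clamp_pivot')[:1];print(m,[ray('wrist',k['pixel'],76) for k in m])
E
```

```text
time_s: 5.87
tcp_pos: [475.8, -281.8, 62.7]
orientation: [1.981, 0.436, -1.983]
wrist_force: [-4.6, -1.9, 7.9]
grip_width: 18.3
[ 475.81701363 -281.84386234   62.66159746] [-6.1422632  -1.37161926  7.55778672] [-0.21750744  1.23917357 -0.00584664] 18.427436636901373 [ 0.46  0.4  -0.05  2.    0.03  0.74 -0.74]
[{'pixel': [305.1, 179.0], 'conf': 0.71}] [array([ 529.39144186, -249.62410535,   76.        ])]
```

View pics/w4.png

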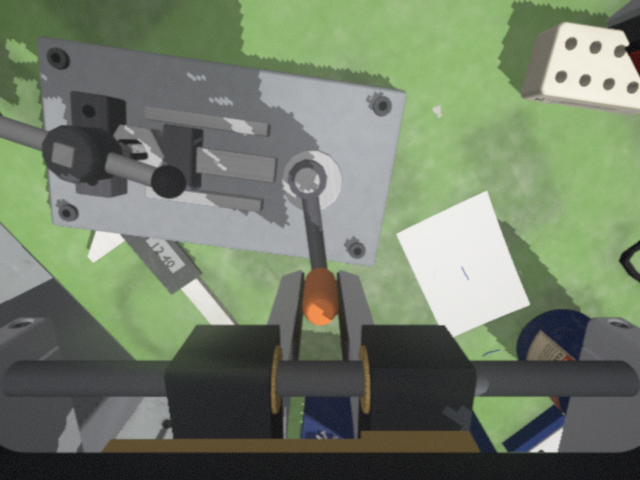

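```bash
python3 -m handwheel '[0,-0.004,0,4,0,0,0.1, 0,-0.008,0,8,0,0,0.1, 0,-0.0115,-0.0003,11,0,0,0.1, 0,-0.014,-0.0004,12,0,0,0.1, 0,-0.016,-0.0005,12,0,0,0.1, 0,-0.016,-0.0005,12,0,0,0.1]'
python3 - <<'E'
from h import *
s=manip.state();print(s['tcp_pos'],s['wrist_force'],s['moment'],s['grip_width'])
d=s['tcp_pos'][:2]-[526.9,-250.4];print(np.hypot(*d),np.arctan2(-d[0],-d[1]))
E
```

```text
time_s: 6.47
tcp_pos: [470.8, -271.2, 62.9]
orientation: [2.104, 0.228, -2.099]
wrist_force: [5.1, -25.5, -10.5]
grip_width: 18.3
[ 470.7902009  -271.19149064   62.8863947 ] [  5.11295276 -25.47268357 -10.50819967] [-5.83789705 -0.97306697  0.16607473] 18.267462875018815
59.83807849454263 1.2159326508219945
```

```bash
python3 -m handwheel '[0,0.002,0,0,0,0,0.1, 0,0.003,0,0,0,0,0.4, 0,0.003,0,0,0,0,0.4, 0,0.003,0,0,0,0,0.4, -0.020,0.003,0,0,0,0,0.4, -0.050,0.003,0,0,0,0,0.4, -0.085,0.003,0,0,0,0,0.4, -0.120,0.003,0,0,0,0,0.4, -0.140,0.003,0,0,0,0,0.4,-0.140,0.003,0,0,0,0,0.4]'
python3 - <<'E'
from h import *
from scipy.spatial.transform import Rotation as R
s=manip.state();print(s['tcp_pos'],s['wrist_force'],R.from_rotvec(s['orientation']).as_matrix().round(3).tolist(),s['joint_pos'].round(2))
snap('wrist','w5');snap('top','t5')
for t,z in [('tap_axis',122),('crank_knob',120),('clamp_pivot',76),('clamp_knob',76),('fixture',0)]:
  for c in ('wrist','top'):
    for m in manip.mark_of(c,t)[:1]: print(c,t,np.round(m['pixel'],1),round(m['conf'],2),ray(c,m['pixel'],z).round(1))
E
```

```text
time_s: 7.3
tcp_pos: [472.7, -270.2, 207.0]
orientation: [2.108, 0.234, -2.096]
wrist_force: [0.1, -0.6, 0.2]
grip_width: 37.5
[ 472.74952272 -270.2043092   207.01039636] [ 0.1014351  -0.63857103  0.21959675] [[0.006, 0.222, -0.975], [-0.002, -0.975, -0.222], [-1.0, 0.003, -0.005]] [ 0.4   0.21  0.01  1.9  -0.    1.02 -0.94]
wrist tap_axis [179.3 184.1] 0.9 [ 495.1 -152.5  122. ]
top tap_axis [289.9 220.2] 0.89 [ 498.2 -153.7  122. ]
wrist crank_knob [115.6 179.1] 0.83 [ 487.4 -103.4  120. ]
top crank_knob [268.9 224.5] 0.66 [ 489.5 -113.   120. ]
wrist clamp_pivot [313.  167.4] 0.67 [ 526.9 -250.2   76. ]
wrist clamp_knob [320.8 232.6] 0.72 [ 469.9 -270.5   76. ]
wrist fixture [258.7 168.6] 0.79 [ 507.9 -190.8    0. ]
top fixture [312.9 223.9] 0.55 [ 505.5 -196.5    0. ]
```

View pics/w5.png

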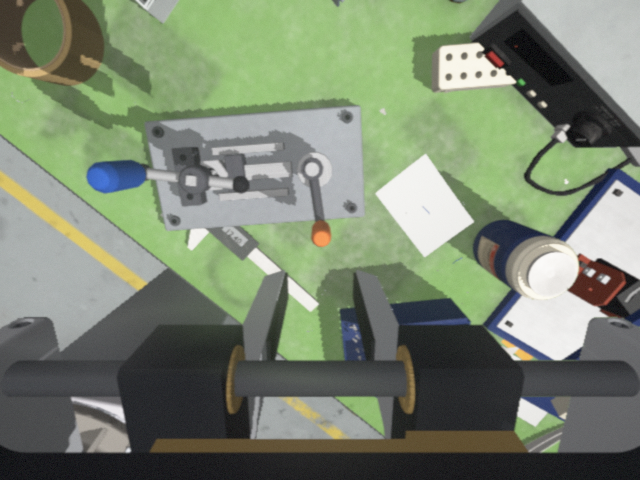

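```bash
python3 -m handwheel '[0,-0.007,-0.002,-4,0,0,0.55, 0,-0.022,-0.007,-11,0,0,0.55, 0,-0.037,-0.012,-18,0,0,0.55, 0,-0.052,-0.017,-25,0,0,0.55, 0,-0.067,-0.021,-32,0,0,0.55, 0,-0.082,-0.026,-39,0,0,0.55, 0,-0.097,-0.031,-46,0,0,0.55, 0,-0.112,-0.036,-53,0,0,0.55, 0,-0.127,-0.040,-60,0,0,0.55, 0,-0.142,-0.045,-67,0,0,0.55, 0,-0.154,-0.049,-73,0,0,0.55, 0,-0.161,-0.051,-77,0,0,0.55, 0,-0.161,-0.051,-77,0,0,0.55, 0,-0.161,-0.051,-77,0,0,0.55]'
python3 - <<'E'
from h import *
from scipy.spatial.transform import Rotation as R
s=manip.state();print(s['tcp_pos'],s['wrist_force'],R.from_rotvec(s['orientation']).as_matrix().round(3).tolist(),s['joint_pos'].round(2))
snap('wrist','w6')
for t,z in [('tap_axis',122),('crank_knob',120),('tape_roll',0)]:
  for c in ('wrist',):
    for m in manip.mark_of(c,t)[:1]: print(c,t,np.round(m['pixel'],1),round(m['conf'],2),ray(c,m['pixel'],z).round(1))
h=cv2.cvtColor(cv2.imread('pics/w6.png'),cv2.COLOR_BGR2HSV)
m=((h[...,0]>100)&(h[...,0]<130)&(h[...,1]>150)&(h[...,2]>60)).astype(np.uint8)
n,l,st,ce=cv2.connectedComponentsWithStats(m)
for i in range(1,n):
    if st[i,4]>150: print(st[i],ce[i])
E
```

```text
time_s: 9.07
tcp_pos: [484.8, -101.5, 202.5]
orientation: [1.213, 1.207, -1.213]
wrist_force: [-0.2, 0.7, -0.9]
grip_width: 51.6
[ 484.81243808 -101.538378    202.48944239] [-0.20143494  0.71368971 -0.92624517] [[0.0, 1.0, -0.005], [0.0, -0.005, -1.0], [-1.0, 0.0, -0.0]] [ 0.31  0.15 -0.26  1.99  0.05  1.01  0.03]
wrist crank_knob [330.5 243.3] 0.72 [ 493.6 -101.7  120. ]
[315 239  25  22 404] [327.35148515 249.99257426]
```

View pics/w6.png

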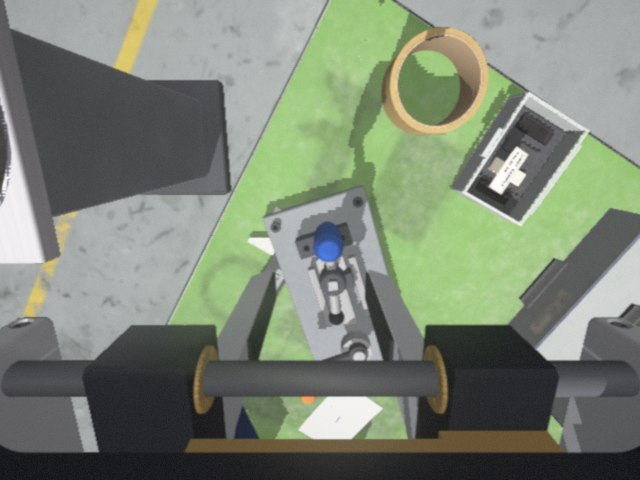

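```bash
python3 - <<'E'
from h import *
print(ray('wrist',(327.4,251),141),ray('wrist',(328,241),115),ray('wrist',(333,287),91),ray('wrist',(336,318),80),manip.state()['tcp_pos'])
E
```

```text
[ 490.60991727 -101.59863461  141.        ] [ 491.67679286 -101.10486068  115.        ] [ 496.85857536 -152.99807477   91.        ] [ 500.3728271 -191.49108     80.       ] [ 484.74038023 -102.10158087  202.46020626]
```

```bash
python3 -m handwheel '[0.008,0.003,-0.001,0,0,0,0.55, 0.025,0.0055,-0.001,0,0,0,0.55, 0.045,0.0055,-0.001,0,0,0,0.55, 0.065,0.0055,-0.001,0,0,0,0.55, 0.085,0.0055,-0.001,0,0,0,0.55, 0.096,0.0055,-0.001,0,0,0,0.55, 0.100,0.0055,-0.001,0,0,0,0.55, 0.100,0.0055,-0.001,0,0,0,0.55, 0.100,0.0055,-0.001,0,0,0,0.55]'
python3 - <<'E'
from h import *
s=manip.state();print(s['tcp_pos'],s['wrist_force'])
snap('wrist','w7')
h=cv2.cvtColor(cv2.imread('pics/w7.png'),cv2.COLOR_BGR2HSV)
m=((h[...,0]>100)&(h[...,0]<130)&(h[...,1]>150)&(h[...,2]>60)).astype(np.uint8)
n,l,st,ce=cv2.connectedComponentsWithStats(m)
for i in range(1,n):
    if st[i,4]>150: print(st[i],ce[i])
E
```

```text
time_s: 10.02
tcp_pos: [490.7, -100.5, 103.0]
orientation: [1.212, 1.207, -1.212]
wrist_force: [0.4, -0.2, -1.1]
grip_width: 52.1
[ 490.74381474 -100.52098961  102.96889104] [ 0.44606859 -0.15154074 -1.11238929]
[ 299  288   44   43 1269] [322.12450749 311.10323089]
```

View pics/w7.png

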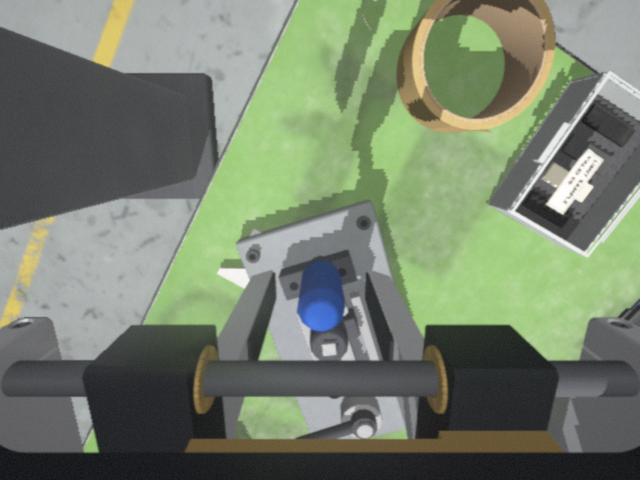

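```bash
python3 - <<'E'
from h import *
print(ray('wrist',(320,311),141),ray('wrist',(329,346),91))
E
python3 -m handwheel '[0,0,0,0,0,0,0.4, 0,0,0,0,0,0,0.3, 0,0,0,0,0,0,0.15, 0,0,0,0,0,0,0.15, 0,0,0,0,0,0,0.15, 0,0,0,0,0,0,0.15]'
python3 - <<'E'
from h import *
s=manip.state();print(s['tcp_pos'],s['wrist_force'],s['moment'])
E
```

```text
[491.13285102 -98.17562671 141.        ] [ 496.80980249 -149.67847502   91.        ]
time_s: 10.57
tcp_pos: [490.6, -100.4, 102.7]
orientation: [1.212, 1.207, -1.211]
wrist_force: [0.5, 0.9, 2.6]
grip_width: 23.4
[ 490.55063318 -100.44808414  102.71991404] [0.51175047 0.85199225 2.57280152] [ 0.00718128 -0.11513134  0.02089034]
```

```bash
cat >> h.py <<'E'
def tab(psi0,deltas,r=50):
    for d in deltas:
        p=psi0+d
        print(f"{d:.2f}: x {0.398*d:.1f} y {r*(np.sin(p)-np.sin(psi0)):.1f} z {-r*(np.cos(p)-np.cos(psi0)):.1f}")
E
python3 - <<'E'
from h import *
tab(-0.13,[.03,.08,.15,.25,.35,.45,.55,.65,.75,.85,.95,1.05,1.15,1.25])
E
```

```text
0.03: x 0.0 y 1.5 z -0.2
0.08: x 0.0 y 4.0 z -0.4
0.15: x 0.1 y 7.5 z -0.4
0.25: x 0.1 y 12.5 z -0.1
0.35: x 0.1 y 17.4 z 0.8
0.45: x 0.2 y 22.2 z 2.1
0.55: x 0.2 y 26.9 z 3.9
0.65: x 0.3 y 31.3 z 6.2
0.75: x 0.3 y 35.5 z 8.9
0.85: x 0.3 y 39.5 z 12.0
0.95: x 0.4 y 43.0 z 15.5
1.05: x 0.4 y 46.3 z 19.3
1.15: x 0.5 y 49.1 z 23.4
1.25: x 0.5 y 51.5 z 27.8
```

```bash
python3 -m handwheel '[0,0.0015,-0.0002,0,0,0,0.15, 0,0.004,-0.0004,0,0,0,0.15, 0.0001,0.0075,-0.0004,0,0,0,0.15, 0.0001,0.0125,-0.0001,0,0,0,0.15, 0.0001,0.0174,0.0008,0,0,0,0.15, 0.0002,0.0222,0.0021,0,0,0,0.15, 0.0002,0.0269,0.0039,0,0,0,0.15, 0.0003,0.0313,0.0062,0,0,0,0.15]'
python3 - <<'E'
from h import *
s=manip.state();print(s['tcp_pos'],s['wrist_force'],s['moment'],s['grip_width'])
tab(0.52,[.1,.2,.3,.4,.5,.6,.7,.8,.9])
E
```

```text
time_s: 11.23
tcp_pos: [522.0, -106.8, 102.2]
orientation: [1.212, 1.208, -1.212]
wrist_force: [-4.1, 0.0, 6.4]
grip_width: 23.2
[ 522.02975388 -106.82927302  102.19196539] [-4.05411422  0.01137623  6.35146726] [0.12224707 0.89817049 0.00211717] 23.194322684117157
0.10: x 0.0 y 4.2 z 2.7
0.20: x 0.1 y 8.1 z 5.8
0.30: x 0.1 y 11.7 z 9.3
0.40: x 0.2 y 14.9 z 13.1
0.50: x 0.2 y 17.8 z 17.2
0.60: x 0.2 y 20.2 z 21.6
0.70: x 0.3 y 22.1 z 26.2
0.80: x 0.3 y 23.6 z 31.0
0.90: x 0.4 y 24.6 z 35.9
```

```bash
python3 -m handwheel '[0,0.0042,0.0027,0,0,0,0.15, 0.0001,0.0081,0.0058,0,0,0,0.15, 0.0001,0.0117,0.0093,0,0,0,0.15, 0.0002,0.0149,0.0131,0,0,0,0.15, 0.0002,0.0178,0.0172,0,0,0,0.15, 0.0002,0.0202,0.0216,0,0,0,0.15, 0.0003,0.0221,0.0262,0,0,0,0.15, 0.0003,0.0236,0.0310,0,0,0,0.15, 0.0004,0.0246,0.0359,0,0,0,0.15]'
python3 - <<'E'
from h import *
s=manip.state();print(s['tcp_pos'],s['wrist_force'],s['moment'],s['grip_width'])
tab(1.42,[.1,.2,.3,.4,.5,.6,.7,.8,.9])
E
```

```text
time_s: 11.98
tcp_pos: [546.3, -142.7, 101.7]
orientation: [1.212, 1.208, -1.212]
wrist_force: [-3.1, 2.4, 6.8]
grip_width: 22.9
[ 546.33184575 -142.70241556  101.74820691] [-3.13214865  2.41824087  6.80489485] [0.59271764 1.04346505 0.03225076] 22.948936526664827
0.10: x 0.0 y 0.5 z 5.0
0.20: x 0.1 y 0.5 z 10.0
0.30: x 0.1 y 0.0 z 14.9
0.40: x 0.2 y -1.0 z 19.8
0.50: x 0.2 y -2.5 z 24.6
0.60: x 0.2 y -4.4 z 29.2
0.70: x 0.3 y -6.8 z 33.6
0.80: x 0.3 y -9.6 z 37.7
0.90: x 0.4 y -12.8 z 41.6
```

```bash
python3 - <<'E'
from h import *
tab(1.42,[1,1.1,1.2,1.3,1.4,1.5,1.57,1.61,1.63])
E
```

```text
1.00: x 0.4 y -16.4 z 45.0
1.10: x 0.4 y -20.3 z 48.2
1.20: x 0.5 y -24.5 z 50.9
1.30: x 0.5 y -29.0 z 53.1
1.40: x 0.6 y -33.6 z 54.9
1.50: x 0.6 y -38.4 z 56.3
1.57: x 0.6 y -41.9 z 56.9
1.61: x 0.6 y -43.9 z 57.2
1.63: x 0.6 y -44.9 z 57.3
```

```bash
python3 -m handwheel '[0,0.0005,0.005,0,0,0,0.15, 0.0001,0.0005,0.010,0,0,0,0.15, 0.0001,0,0.0149,0,0,0,0.15, 0.0002,-0.001,0.0198,0,0,0,0.15, 0.0002,-0.0025,0.0246,0,0,0,0.15, 0.0002,-0.0044,0.0292,0,0,0,0.15, 0.0003,-0.0068,0.0336,0,0,0,0.15, 0.0003,-0.0096,0.0377,0,0,0,0.15, 0.0004,-0.0128,0.0416,0,0,0,0.15, 0.0004,-0.0164,0.045,0,0,0,0.15, 0.0004,-0.0203,0.0482,0,0,0,0.15, 0.0005,-0.0245,0.0509,0,0,0,0.15, 0.0005,-0.029,0.0531,0,0,0,0.15, 0.0006,-0.0336,0.0549,0,0,0,0.15, 0.0006,-0.0384,0.0563,0,0,0,0.15, 0.0006,-0.0419,0.0569,0,0,0,0.15, 0.0006,-0.0439,0.0572,0,0,0,0.15, 0.0006,-0.0449,0.0573,0,0,0,0.15, 0.0006,-0.0449,0.0573,0,0,0,0.15, 0.0006,-0.0449,0.0573,0,0,0,0.15]'
python3 - <<'E'
from h import *
s=manip.state();print(s['tcp_pos'],s['wrist_force'],s['moment'],s['grip_width'],s['joint_pos'].round(2))
d=s['tcp_pos'][:2]-[497.2,-150];print(np.hypot(*d),np.arctan2(d[0],d[1]))
tab(3.05,[-.03,-.1,-.2,-.3,-.4,-.5,-.6,-.7,-.8,-.9,-1,-1.1,-1.2,-1.3,-1.4,-1.5,-1.58,-1.63,-1.65])
E
```

```text
time_s: 13.65
tcp_pos: [501.0, -200.1, 101.3]
orientation: [1.212, 1.207, -1.212]
wrist_force: [1.8, -1.3, 6.0]
grip_width: 23.2
[ 501.01632993 -200.08633069  101.32375945] [ 1.82592132 -1.25242359  5.9641833 ] [-0.2611715  -0.72072866  0.06924939] 23.169774016077625 [ 0.44  0.34 -0.21  2.    0.1   0.82  0.17]
50.23151298387858 3.0655445575835643
-0.03: x -0.0 y 1.5 z -0.2
-0.10: x -0.0 y 4.9 z -0.7
-0.20: x -0.1 y 9.8 z -1.9
-0.30: x -0.1 y 14.5 z -3.6
-0.40: x -0.2 y 19.0 z -5.7
-0.50: x -0.2 y 23.3 z -8.3
-0.60: x -0.2 y 27.3 z -11.3
-0.70: x -0.3 y 31.0 z -14.7
-0.80: x -0.3 y 34.3 z -18.4
-0.90: x -0.4 y 37.3 z -22.4
-1.00: x -0.4 y 39.8 z -26.7
-1.10: x -0.4 y 41.9 z -31.3
-1.20: x -0.5 y 43.5 z -36.0
-1.30: x -0.5 y 44.6 z -40.9
-1.40: x -0.6 y 45.3 z -45.8
-1.50: x -0.6 y 45.4 z -50.8
-1.58: x -0.6 y 45.2 z -54.8
-1.63: x -0.6 y 44.9 z -57.3
-1.65: x -0.7 y 44.7 z -58.3
```

```bash
python3 -m handwheel '[0,0,0,0,0,0,0.15, 0,0,0,0,0,0,0.15, 0,0,0,0,0,0,0.15]'
python3 -m handwheel '[0,0.0015,-0.0002,0,0,0,0.15, 0,0.0049,-0.0007,0,0,0,0.15, -0.0001,0.0098,-0.0019,0,0,0,0.15, -0.0001,0.0145,-0.0036,0,0,0,0.15, -0.0002,0.019,-0.0057,0,0,0,0.15, -0.0002,0.0233,-0.0083,0,0,0,0.15, -0.0002,0.0273,-0.0113,0,0,0,0.15, -0.0003,0.031,-0.0147,0,0,0,0.15, -0.0003,0.0343,-0.0184,0,0,0,0.15, -0.0004,0.0373,-0.0224,0,0,0,0.15, -0.0004,0.0398,-0.0267,0,0,0,0.15, -0.0004,0.0419,-0.0313,0,0,0,0.15, -0.0005,0.0435,-0.036,0,0,0,0.15, -0.0005,0.0446,-0.0409,0,0,0,0.15, -0.0006,0.0453,-0.0458,0,0,0,0.15, -0.0006,0.0454,-0.0508,0,0,0,0.15, -0.0006,0.0452,-0.0548,0,0,0,0.15, -0.0006,0.0449,-0.0573,0,0,0,0.15, -0.0007,0.0447,-0.0583,0,0,0,0.15, -0.0007,0.0447,-0.0583,0,0,0,0.15]'
python3 -m handwheel '[0,0,0,0,0,0,0.15, 0,0,0,0,0,0,0.15, 0,0,0,0,0,0,0.15]'
python3 - <<'E'
from h import *
s=manip.state();print(s['tcp_pos'],s['wrist_force'],s['moment'],s['grip_width'],s['joint_pos'].round(2))
d=s['tcp_pos'][:2]-[497.2,-150];print(np.hypot(*d),np.arctan2(d[0],d[1]))
tab(1.40,[.03,.1,.2,.3,.4,.5,.6,.7,.8,.9,1,1.1,1.2,1.3,1.4,1.5,1.6,1.7,1.8,1.9])
tab(3.3,[.1,.2,.3,.4,.5,.6,.7,.8,.9,1,1.1,1.2,1.26,1.3,1.32])
E
```

```text
time_s: 13.9
tcp_pos: [501.1, -200.1, 101.3]
orientation: [1.212, 1.207, -1.212]
wrist_force: [2.5, -1.5, 5.8]
grip_width: 23.1
time_s: 15.57
tcp_pos: [545.7, -141.9, 101.9]
orientation: [1.211, 1.208, -1.212]
wrist_force: [1.6, -1.0, 6.6]
grip_width: 23.3
time_s: 15.82
tcp_pos: [545.7, -142.2, 101.9]
orientation: [1.211, 1.207, -1.212]
wrist_force: [2.2, -1.5, 5.5]
grip_width: 22.9
[ 545.7269766  -142.15735399  101.90940642] [ 2.17627845 -1.45456359  5.49608852] [-0.50788582 -0.39743184  0.01018597] 22.856891415890058 [ 0.33  0.37 -0.23  1.94  0.11  0.84  0.03]
49.15663286783349 1.4105676041828328
0.03: x 0.0 y 0.2 z 1.5
0.10: x 0.0 y 0.6 z 5.0
0.20: x 0.1 y 0.7 z 10.0
0.30: x 0.1 y 0.3 z 14.9
0.40: x 0.2 y -0.6 z 19.9
0.50: x 0.2 y -2.0 z 24.7
0.60: x 0.2 y -3.8 z 29.3
0.70: x 0.3 y -6.1 z 33.7
0.80: x 0.3 y -8.8 z 37.9
0.90: x 0.4 y -12.0 z 41.8
1.00: x 0.4 y -15.5 z 45.4
1.10: x 0.4 y -19.3 z 48.6
1.20: x 0.5 y -23.5 z 51.3
1.30: x 0.5 y -27.9 z 53.7
1.40: x 0.6 y -32.5 z 55.6
1.50: x 0.6 y -37.3 z 57.0
1.60: x 0.6 y -42.2 z 58.0
1.70: x 0.7 y -47.2 z 58.5
1.80: x 0.7 y -52.2 z 58.4
1.90: x 0.8 y -57.2 z 57.9
0.10: x 0.0 y -4.9 z -1.0
0.20: x 0.1 y -9.7 z -2.6
0.30: x 0.1 y -14.2 z -4.5
0.40: x 0.2 y -18.6 z -7.0
0.50: x 0.2 y -22.7 z -9.8
0.60: x 0.2 y -26.5 z -13.1
0.70: x 0.3 y -30.0 z -16.7
0.80: x 0.3 y -33.0 z -20.6
0.90: x 0.4 y -35.7 z -24.9
1.00: x 0.4 y -37.9 z -29.3
1.10: x 0.4 y -39.7 z -34.0
1.20: x 0.5 y -41.0 z -38.8
1.26: x 0.5 y -41.5 z -41.8
1.30: x 0.5 y -41.8 z -43.8
1.32: x 0.5 y -41.9 z -44.8
```

```bash
python3 -m handwheel '[0,0.0002,0.0015,0,0,0,0.15, 0,0.0006,0.005,0,0,0,0.15, 0.0001,0.0007,0.010,0,0,0,0.15, 0.0001,0.0003,0.0149,0,0,0,0.15, 0.0002,-0.0006,0.0199,0,0,0,0.15, 0.0002,-0.002,0.0247,0,0,0,0.15, 0.0002,-0.0038,0.0293,0,0,0,0.15, 0.0003,-0.0061,0.0337,0,0,0,0.15, 0.0003,-0.0088,0.0379,0,0,0,0.15, 0.0004,-0.012,0.0418,0,0,0,0.15, 0.0004,-0.0155,0.0454,0,0,0,0.15, 0.0004,-0.0193,0.0486,0,0,0,0.15, 0.0005,-0.0235,0.0513,0,0,0,0.15, 0.0005,-0.0279,0.0537,0,0,0,0.15, 0.0006,-0.0325,0.0556,0,0,0,0.15, 0.0006,-0.0373,0.057,0,0,0,0.15, 0.0006,-0.0422,0.058,0,0,0,0.15, 0.0007,-0.0472,0.0585,0,0,0,0.15, 0.0007,-0.0522,0.0584,0,0,0,0.15, 0.0008,-0.0572,0.0579,0,0,0,0.15]'
```

```text
time_s: 17.48
tcp_pos: [488.3, -199.7, 101.2]
orientation: [1.212, 1.207, -1.212]
wrist_force: [2.4, -0.1, 6.1]
grip_width: 23.2
```

```bash
python3 -m handwheel '[0,-0.0049,-0.001,0,0,0,0.15, 0.0001,-0.0097,-0.0026,0,0,0,0.15, 0.0001,-0.0142,-0.0045,0,0,0,0.15, 0.0002,-0.0186,-0.007,0,0,0,0.15, 0.0002,-0.0227,-0.0098,0,0,0,0.15, 0.0002,-0.0265,-0.0131,0,0,0,0.15, 0.0003,-0.030,-0.0167,0,0,0,0.15]'
python3 - <<'E'
from h import *
s=manip.state();print(s['joint_pos'].round(2))
d=s['tcp_pos'][:2]-[497.2,-150];print(np.hypot(*d),np.arctan2(d[0],d[1])%6.283)
tab(4.0,[.1,.2,.3,.4,.5,.56,.6,.62])
E
```

```text
time_s: 18.07
tcp_pos: [458.1, -182.9, 100.9]
orientation: [1.212, 1.207, -1.212]
wrist_force: [1.3, -2.2, 5.9]
grip_width: 22.9
[ 0.44  0.27 -0.22  2.09  0.09  0.78  0.16]
51.10607297980973 4.011710418100994
0.10: x 0.0 y -3.1 z -3.9
0.20: x 0.1 y -5.7 z -8.2
0.30: x 0.1 y -8.0 z -12.6
0.40: x 0.2 y -9.7 z -17.3
0.50: x 0.2 y -11.0 z -22.1
0.56: x 0.2 y -11.6 z -25.1
0.60: x 0.2 y -11.8 z -27.1
0.62: x 0.2 y -11.9 z -28.1
```

```bash
python3 -m handwheel '[0,-0.0031,-0.0039,0,0,0,0.15, 0.0001,-0.0057,-0.0082,0,0,0,0.15, 0.0001,-0.008,-0.0126,0,0,0,0.15, 0.0002,-0.0097,-0.0173,0,0,0,0.15, 0.0002,-0.011,-0.0221,0,0,0,0.15, 0.0002,-0.0116,-0.0251,0,0,0,0.15, 0.0002,-0.0118,-0.0271,0,0,0,0.15, 0.0002,-0.0119,-0.0281,0,0,0,0.15, 0.0002,-0.0119,-0.0281,0,0,0,0.15, 0.0002,-0.0119,-0.0281,0,0,0,0.15, 0.0002,-0.0119,-0.0281,0,0,0,0.15, 0.0002,-0.0119,-0.0281,0,0,0,0.15]'
python3 - <<'E'
from h import *
s=manip.state();print(s['wrist_force'])
for a in ([497.2,-150],[496.4,-150.4]):
  d=s['tcp_pos'][:2]-a;print(np.hypot(*d),np.arctan2(d[0],d[1])%6.283)
tab(4.62,[-.03,-.1,-.2,-.3,-.4,-.5,-.6,-.7,-.8,-.9,-1,-1.1,-1.2,-1.3,-1.4,-1.5,-1.58,-1.63,-1.65])
E
```

```text
time_s: 19.07
tcp_pos: [446.2, -154.8, 100.6]
orientation: [1.211, 1.208, -1.212]
wrist_force: [-0.0, -1.8, 7.8]
grip_width: 23.2
[-0.0272856  -1.84316386  7.75877377]
51.211127523768305 4.617881756960488
50.37804536613431 4.624290868421047
-0.03: x -0.0 y 0.2 z 1.5
-0.10: x -0.0 y 0.7 z 4.9
-0.20: x -0.1 y 1.9 z 9.8
-0.30: x -0.1 y 3.6 z 14.5
-0.40: x -0.2 y 5.7 z 19.0
-0.50: x -0.2 y 8.3 z 23.3
-0.60: x -0.2 y 11.3 z 27.3
-0.70: x -0.3 y 14.7 z 31.0
-0.80: x -0.3 y 18.4 z 34.3
-0.90: x -0.4 y 22.5 z 37.3
-1.00: x -0.4 y 26.8 z 39.8
-1.10: x -0.4 y 31.3 z 41.8
-1.20: x -0.5 y 36.0 z 43.5
-1.30: x -0.5 y 40.9 z 44.6
-1.40: x -0.6 y 45.9 z 45.2
-1.50: x -0.6 y 50.9 z 45.4
-1.58: x -0.6 y 54.9 z 45.1
-1.63: x -0.6 y 57.3 z 44.8
-1.65: x -0.7 y 58.3 z 44.7
```

```bash
python3 -m handwheel '[0,0.0002,0.0015,0,0,0,0.15, 0,0.0007,0.0049,0,0,0,0.15, -0.0001,0.0019,0.0098,0,0,0,0.15, -0.0001,0.0036,0.0145,0,0,0,0.15, -0.0002,0.0057,0.019,0,0,0,0.15, -0.0002,0.0083,0.0233,0,0,0,0.15, -0.0002,0.0113,0.0273,0,0,0,0.15, -0.0003,0.0147,0.031,0,0,0,0.15, -0.0003,0.0184,0.0343,0,0,0,0.15, -0.0004,0.0225,0.0373,0,0,0,0.15, -0.0004,0.0268,0.0398,0,0,0,0.15, -0.0004,0.0313,0.0418,0,0,0,0.15, -0.0005,0.036,0.0435,0,0,0,0.15, -0.0005,0.0409,0.0446,0,0,0,0.15, -0.0006,0.0459,0.0452,0,0,0,0.15, -0.0006,0.0509,0.0454,0,0,0,0.15, -0.0006,0.0549,0.0451,0,0,0,0.15, -0.0006,0.0573,0.0448,0,0,0,0.15, -0.0007,0.0583,0.0447,0,0,0,0.15, -0.0007,0.0583,0.0447,0,0,0,0.15]'
python3 -m handwheel '[0,0,0,0,0,0,0.15, 0,0,0,0,0,0,0.15, 0,0,0,0,0,0,0.15]'
python3 - <<'E'
from h import *
s=manip.state();print(s['wrist_force'])
for a in ([497.2,-150],[496.4,-150.4]):
  d=s['tcp_pos'][:2]-a;print(np.hypot(*d),np.arctan2(d[0],d[1])%6.283)
tab(2.97,[.03,.1,.2,.3,.4,.5,.6,.7,.8,.9,1,1.1,1.2,1.3,1.4,1.5,1.6,1.7,1.8,1.9])
E
```

```text
time_s: 20.73
tcp_pos: [504.2, -199.7, 101.2]
orientation: [1.211, 1.208, -1.213]
wrist_force: [-1.7, -2.4, 8.8]
grip_width: 23.5
time_s: 20.98
tcp_pos: [504.0, -199.8, 101.2]
orientation: [1.211, 1.208, -1.213]
wrist_force: [-1.1, -1.9, 7.7]
grip_width: 23.0
[-1.14059194 -1.88780655  7.74602181]
50.26151746869222 3.006118649572502
49.98040272064779 2.989177320764806
0.03: x 0.0 y -1.5 z 0.2
0.10: x 0.0 y -5.0 z 0.6
0.20: x 0.1 y -10.0 z 0.7
0.30: x 0.1 y -14.9 z 0.3
0.40: x 0.2 y -19.9 z -0.6
0.50: x 0.2 y -24.7 z -1.9
0.60: x 0.2 y -29.3 z -3.8
0.70: x 0.3 y -33.7 z -6.1
0.80: x 0.3 y -37.9 z -8.8
0.90: x 0.4 y -41.8 z -12.0
1.00: x 0.4 y -45.4 z -15.5
1.10: x 0.4 y -48.6 z -19.3
1.20: x 0.5 y -51.4 z -23.5
1.30: x 0.5 y -53.7 z -27.9
1.40: x 0.6 y -55.6 z -32.5
1.50: x 0.6 y -57.1 z -37.3
1.60: x 0.6 y -58.0 z -42.2
1.70: x 0.7 y -58.5 z -47.1
1.80: x 0.7 y -58.5 z -52.1
1.90: x 0.8 y -57.9 z -57.1
```

```bash
python3 -m handwheel '[0,-0.0015,0.0002,0,0,0,0.15, 0,-0.005,0.0006,0,0,0,0.15, 0.0001,-0.010,0.0007,0,0,0,0.15, 0.0001,-0.0149,0.0003,0,0,0,0.15, 0.0002,-0.0199,-0.0006,0,0,0,0.15, 0.0002,-0.0247,-0.0019,0,0,0,0.15, 0.0002,-0.0293,-0.0038,0,0,0,0.15, 0.0003,-0.0337,-0.0061,0,0,0,0.15, 0.0003,-0.0379,-0.0088,0,0,0,0.15, 0.0004,-0.0418,-0.012,0,0,0,0.15, 0.0004,-0.0454,-0.0155,0,0,0,0.15, 0.0004,-0.0486,-0.0193,0,0,0,0.15, 0.0005,-0.0514,-0.0235,0,0,0,0.15, 0.0005,-0.0537,-0.0279,0,0,0,0.15, 0.0006,-0.0556,-0.0325,0,0,0,0.15, 0.0006,-0.0571,-0.0373,0,0,0,0.15, 0.0006,-0.058,-0.0422,0,0,0,0.15, 0.0007,-0.0585,-0.0471,0,0,0,0.15, 0.0007,-0.0585,-0.0521,0,0,0,0.15, 0.0008,-0.0579,-0.0571,0,0,0,0.15]'
cat >> h.py <<'E'
def chk(a=(496.6,-150.3)):
    s=manip.state();d=s['tcp_pos'][:2]-np.array(a);p=np.arctan2(d[0],d[1]);f=s['wrist_force']
    # cw tangent (cos p,-sin p)
    print('r %.1f psi %.3f  tang opposing %.2f  radial %.2f fz %.1f mz %.2f'%(np.hypot(*d),p%6.2832,-(f[0]*np.cos(p)-f[1]*np.sin(p)),f[0]*np.sin(p)+f[1]*np.cos(p),f[2],s['moment'][2]))
E
python3 - <<'E'
from h import *
chk()
tab(4.87,[.06,.10,.13,.15])
E
```

```text
time_s: 22.65
tcp_pos: [446.6, -142.2, 100.5]
orientation: [1.211, 1.208, -1.213]
wrist_force: [-0.6, -2.9, 8.1]
grip_width: 23.1
r 50.7 psi 4.872  tang opposing 2.92  radial 0.10 fz 8.1 mz 0.02
0.06: x 0.0 y 0.6 z -2.9
0.10: x 0.0 y 1.0 z -4.9
0.13: x 0.1 y 1.4 z -6.3
0.15: x 0.1 y 1.7 z -7.3
```

```bash
python3 -m handwheel '[0,0.0006,-0.0029,0,0,0,0.15, 0,0.001,-0.0049,0,0,0,0.15, 0.0001,0.0014,-0.0063,0,0,0,0.15, 0.0001,0.0017,-0.0073,0,0,0,0.15]'
python3 - <<'E'
from h import *
chk()
tab(5.02,[.025,.05,.075,.1])
E
```

```text
time_s: 22.98
tcp_pos: [448.3, -134.9, 100.4]
orientation: [1.211, 1.208, -1.213]
wrist_force: [-0.8, -1.8, 7.8]
grip_width: 23.1
r 50.7 psi 5.021  tang opposing 1.93  radial 0.26 fz 7.8 mz 0.08
0.03: x 0.0 y 0.4 z -1.2
0.05: x 0.0 y 0.8 z -2.4
0.07: x 0.0 y 1.3 z -3.5
0.10: x 0.0 y 1.7 z -4.7
```

```bash
python3 -m handwheel '[0,0.0004,-0.0012,0,0,0,0.15, 0,0.0008,-0.0024,0,0,0,0.15, 0,0.0013,-0.0035,0,0,0,0.15]'
python3 - <<'E'
from h import *
chk()
for p in (5.095,5.17,5.245,5.32):
  print(p);tab(p,[.025,.05,.075])
E
```

```text
time_s: 23.23
tcp_pos: [449.5, -131.5, 100.3]
orientation: [1.211, 1.208, -1.213]
wrist_force: [-1.2, -2.4, 8.4]
grip_width: 23.3
r 50.7 psi 5.092  tang opposing 2.70  radial 0.25 fz 8.4 mz 0.03
5.095
0.03: x 0.0 y 0.5 z -1.2
0.05: x 0.0 y 1.0 z -2.3
0.07: x 0.0 y 1.5 z -3.4
5.17
0.03: x 0.0 y 0.6 z -1.1
0.05: x 0.0 y 1.2 z -2.2
0.07: x 0.0 y 1.8 z -3.3
5.245
0.03: x 0.0 y 0.6 z -1.1
0.05: x 0.0 y 1.3 z -2.1
0.07: x 0.0 y 2.0 z -3.2
5.32
0.03: x 0.0 y 0.7 z -1.0
0.05: x 0.0 y 1.5 z -2.0
0.07: x 0.0 y 2.3 z -3.0
```

```bash
python3 -m handwheel '[0,0.0005,-0.0012,0,0,0,0.15, 0,0.001,-0.0023,0,0,0,0.15, 0,0.0015,-0.0034,0,0,0,0.15]'; python3 -c 'from h import *;chk()'
```

```text
time_s: 23.48
tcp_pos: [450.9, -128.1, 100.3]
orientation: [1.211, 1.208, -1.213]
wrist_force: [-1.7, -2.5, 8.2]
grip_width: 22.9
r 50.8 psi 5.165  tang opposing 3.00  radial 0.39 fz 8.2 mz 0.03
```

```bash
python3 -m handwheel '[0,0.0006,-0.0011,0,0,0,0.15, 0,0.0012,-0.0022,0,0,0,0.15, 0,0.0018,-0.0033,0,0,0,0.15]'; python3 -c 'from h import *;chk()'
```

```text
time_s: 23.73
tcp_pos: [452.7, -124.8, 100.3]
orientation: [1.211, 1.208, -1.213]
wrist_force: [-2.2, -1.3, 8.2]
grip_width: 23.1
r 50.7 psi 5.239  tang opposing 2.17  radial 1.23 fz 8.2 mz 0.01
```

```bash
python3 -m handwheel '[0,0.0006,-0.0011,0,0,0,0.15, 0,0.0013,-0.0021,0,0,0,0.15, 0,0.002,-0.0032,0,0,0,0.15]'; python3 -c 'from h import *;chk()'
```

```text
time_s: 23.98
tcp_pos: [454.7, -121.6, 100.3]
orientation: [1.211, 1.208, -1.213]
wrist_force: [-0.3, -2.3, 6.8]
grip_width: 23.5
r 50.7 psi 5.313  tang opposing 2.10  radial -1.09 fz 6.8 mz 0.01
```

```bash
python3 -m handwheel '[0,0.0007,-0.001,0,0,0,0.15, 0,0.0015,-0.002,0,0,0,0.15, 0,0.0023,-0.003,0,0,0,0.15]'; python3 - <<'E'
from h import *
chk()
for p in (5.395,5.47,5.545,5.62,5.695,5.77):
  print(p);tab(p,[.025,.05,.075])
E
```

```text
time_s: 24.23
tcp_pos: [456.9, -118.7, 100.2]
orientation: [1.211, 1.208, -1.213]
wrist_force: [-2.7, -2.7, 8.2]
grip_width: 23.2
r 50.8 psi 5.384  tang opposing 3.80  radial 0.41 fz 8.2 mz 0.02
5.395
0.03: x 0.0 y 0.8 z -1.0
0.05: x 0.0 y 1.6 z -1.9
0.07: x 0.0 y 2.5 z -2.8
5.47
0.03: x 0.0 y 0.9 z -0.9
0.05: x 0.0 y 1.8 z -1.8
0.07: x 0.0 y 2.7 z -2.6
5.545
0.03: x 0.0 y 0.9 z -0.8
0.05: x 0.0 y 1.9 z -1.6
0.07: x 0.0 y 2.9 z -2.4
5.62
0.03: x 0.0 y 1.0 z -0.8
0.05: x 0.0 y 2.0 z -1.5
0.07: x 0.0 y 3.0 z -2.2
5.695
0.03: x 0.0 y 1.0 z -0.7
0.05: x 0.0 y 2.1 z -1.3
0.07: x 0.0 y 3.2 z -2.0
5.77
0.03: x 0.0 y 1.1 z -0.6
0.05: x 0.0 y 2.2 z -1.2
0.07: x 0.0 y 3.3 z -1.7
```

```bash
python3 -m handwheel '[0,0.0008,-0.001,0,0,0,0.15, 0,0.0016,-0.0019,0,0,0,0.15]'; python3 -c 'from h import *;chk()'
```

```text
time_s: 24.4
tcp_pos: [458.2, -117.0, 100.2]
orientation: [1.21, 1.209, -1.214]
wrist_force: [-4.7, -3.4, 8.5]
grip_width: 23.0
r 50.8 psi 5.426  tang opposing 5.68  radial 1.34 fz 8.5 mz 0.00
```

```bash
python3 -m handwheel '[0,0,0,0,0,0,0.15, 0,0,0,0,0,0,0.15]'; python3 -c 'from h import *;chk()'
```

```text
time_s: 24.57
tcp_pos: [458.0, -117.1, 100.2]
orientation: [1.21, 1.209, -1.214]
wrist_force: [-5.0, -4.8, 9.2]
grip_width: 23.4
r 50.9 psi 5.423  tang opposing 6.90  radial 0.60 fz 9.2 mz -0.01
```

```bash
for i in 1 2; do python3 -m handwheel '[0,0,0,0,0,0,0.15, 0,0,0,0,0,0,0.15, 0,0,0,0,0,0,0.15]' >/dev/null; python3 -c 'from h import *;chk()'; done; python3 -c 'from h import *;tab(5.43,[-.025,-.05,-.075,-.1])'
```

```text
r 50.9 psi 5.422  tang opposing 6.48  radial 0.19 fz 9.4 mz -0.02
r 50.9 psi 5.422  tang opposing 5.75  radial 0.46 fz 9.3 mz -0.02
-0.03: x -0.0 y -0.8 z 1.0
-0.05: x -0.0 y -1.6 z 1.9
-0.07: x -0.0 y -2.4 z 2.9
-0.10: x -0.0 y -3.1 z 3.9
```

```bash
python3 -m handwheel '[0,-0.0008,0.001,0,0,0,0.15, 0,-0.0016,0.0019,0,0,0,0.15, 0,-0.0024,0.0029,0,0,0,0.15, 0,-0.0024,0.0029,0,0,0,0.15, 0,-0.0024,0.0029,0,0,0,0.15]'; python3 -c 'from h import *;chk()'
```

```text
time_s: 25.48
tcp_pos: [456.1, -119.8, 100.2]
orientation: [1.211, 1.208, -1.213]
wrist_force: [-1.9, -1.6, 7.3]
grip_width: 23.5
r 50.7 psi 5.358  tang opposing 2.45  radial 0.57 fz 7.3 mz 0.03
```

```bash
python3 -m handwheel '[0,-0.0006,0.0008,0,0,0,0.15, 0,-0.0009,0.0013,0,0,0,0.15, 0,-0.0009,0.0013,0,0,0,0.15]'; python3 -c 'from h import *;chk()'
python3 -m handwheel '[0,-0.0009,0.0013,0,0,0,0.5, 0,-0.0009,0.0013,0,0,0,0.5, 0,-0.0009,0.0013,0,0,0,0.5, 0,-0.0009,0.0013,0,0,0,0.5, 0,-0.0009,0.0013,0,0,0,0.5, -0.010,-0.0009,0.0013,0,0,0,0.5, -0.03,-0.0009,0.0013,0,0,0,0.5, -0.055,-0.0009,0.0013,0,0,0,0.5, -0.08,-0.0009,0.0013,0,0,0,0.5, -0.1,-0.0009,0.0013,0,0,0,0.5, -0.11,-0.0009,0.0013,0,0,0,0.5, -0.11,-0.0009,0.0013,0,0,0,0.5]'
python3 - <<'E'
from h import *
chk()
snap('wrist','w9');snap('top','t9');snap('scene','s9')
for t,z in [('clamp_knob',76),('crank_knob',118),('ipa_bottle',0),('tape_roll',0),('bin_1',0)]:
  for c in ('wrist','top','scene'):
    for m in manip.mark_of(c,t)[:1]: print(c,t,np.round(m['pixel'],1),round(m['conf'],2),ray(c,m['pixel'],z).round(1))
E
```

```text
time_s: 25.73
tcp_pos: [455.3, -120.9, 100.3]
orientation: [1.211, 1.208, -1.213]
wrist_force: [-1.3, -1.0, 7.7]
grip_width: 23.3
r 50.7 psi 5.331  tang opposing 1.53  radial 0.47 fz 7.7 mz -0.07
time_s: 26.73
tcp_pos: [456.3, -122.2, 212.8]
orientation: [1.213, 1.204, -1.21]
wrist_force: [-0.0, -0.3, -0.1]
grip_width: 47.0
r 49.1 psi 5.322  tang opposing 0.30  radial -0.15 fz -0.1 mz 0.04
wrist clamp_knob [333.6 360.8] 0.68 [ 468.6 -268.4   76. ]
top clamp_knob [346.8 239.1] 0.85 [ 466.8 -266.9   76. ]
scene clamp_knob [345.2 258.2] 0.89 [ 468.2 -267.6   76. ]
scene crank_knob [284.3 223.3] 0.64 [ 444.4 -125.7  118. ]
wrist ipa_bottle [240.1 407.5] 0.75 [ 341.4 -398.2   -0. ]
top ipa_bottle [444.9 236.8] 0.62 [ 481.2 -485.6    0. ]
scene ipa_bottle [447.  328.6] 0.8 [ 486.7 -492.2    0. ]
wrist tape_roll [238.5 408.3] 0.15 [ 339.2 -399.9    0. ]
scene tape_roll [278.5 225. ] 0.97 [590.  32.   0.]
wrist bin_1 [237.8 406.1] 0.56 [ 338.5 -396.3    0. ]
top bin_1 [408.  298.9] 0.98 [ 345.2 -404.6    0. ]
scene bin_1 [361.6 349.3] 0.86 [ 341.2 -397.4    0. ]
```

View pics/w9.png

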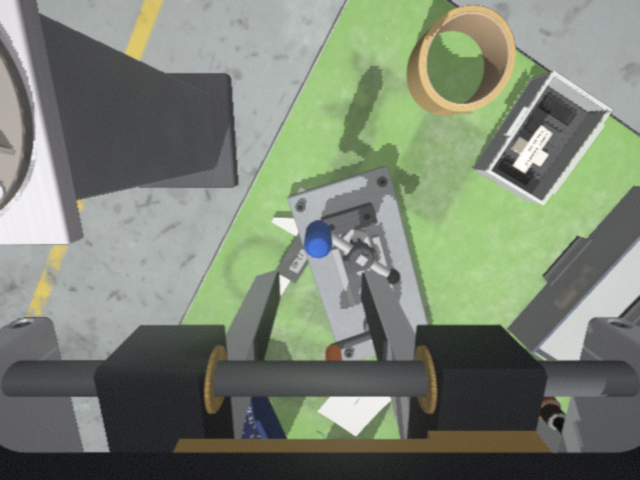

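View pics/s9.png

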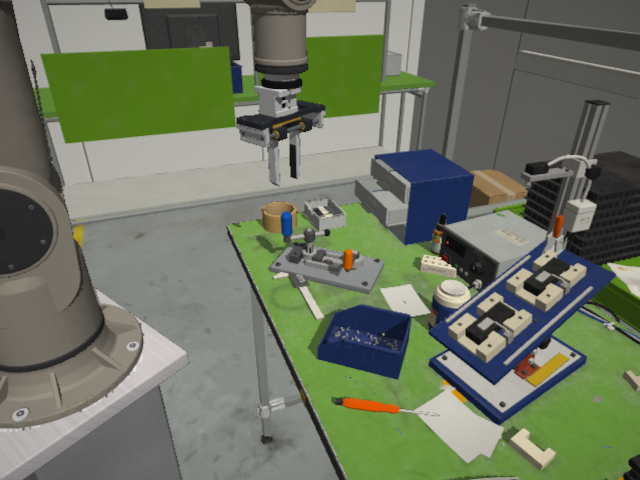

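```bash
python3 -c 'from rig import manip;print(manip.sign_off(),manip.state()["time_s"])'
```

```text
the job is handed in; nothing more can be done
the job is handed in; nothing more can be done
```

I closed the cam lever first, then tapped the thread to the bottom of its hole, and handed the job in at about 27 s. No verdict was reported.

- **Lever:** I gripped the orange knob and swung it clockwise until it stopped, with about 25 N of resistance at the knob. After I let go, the last pictures showed it still closed, with the knob at about (468, -268) mm, within about 3 mm of where I left it.
- **Tapping:** I held the blue knob and went half a turn forward, a quarter back, half forward, a quarter back, then forward slowly, pausing at the end of each stroke. Cutting mostly took 2 to 4 N at the knob.
- **Bottom:** the force rose to about 6 to 7 N about 5.5 rad from the start. It held there for about 0.7 s with the crank not moving, which puts the twist at about 0.1 rad, well under the 0.2 rad that snaps the tap. I eased the push down to about 1.5 N before opening the gripper, so the tap was left at the bottom.
- **Final checks:** the gripper was clear of everything, with wrist force near zero. The bottle, tape roll and bin stood where they were, to within the roughly 10 mm spread of the camera measurements. The wrist camera mistook the bin for the bottle and, with low confidence, for the tape roll; the scene camera placed all three correctly, and the top camera the bottle and bin.

Two readings were less clean. Early position estimates of the lever pivot and tap axis differed by up to about 10 mm between pictures. I corrected the pivot from the lever's measured swing, and took the tap axis from that and from close-up wrist pictures. There was also a steady upward force of 6 to 9 N on the gripper while it held the crank knob.

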